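Slide a flat blank off its feed track and load the drilling cradle

ROBOT

A 6-joint arm with a two-finger parallel gripper is mounted at the origin on the work surface. World frame = base frame: x ahead of the robot, y to its left, z up, the work surface at z = 0. Lengths are in m, angles in rad, forces in N, time in s.
With the tool pointing down it reaches from about 0.225 to 0.875 m from the base axis. Payload 3.4 kg.
Tool frame: the origin (TCP) lies at the very end of the fingers, on their centre line; the grasp point (between the pads) lies 19 mm behind it; z points along the fingers, y is the line along which they close (so a half turn about z gives the same grasp; the last joint's range is limited). The gripper opens to 85 mm and grips with 20 to 120 N. Pads are 22 mm wide; open, the fingers measure 114 mm over their backs; the gripper's body (76 mm by 85 mm) begins 54 mm behind the grasp point. The pads swing forward as they close: fully open they stand 13 mm farther back than shut.
Start: joints at [-1.46, 0.276, 1.505, -0, 1.361, -0.121], TCP at [0.132, -0.56, 0.207] pointing down, gripper open.
Joint ranges: [-2.89, 2.89], [-0.75, 2.08], [0.22, 2.7], [-1.18, 4.32], [0.11, 2.71], [-2.7, 2.7]. Speed limits (rad/s): [2.57, 2.57, 3.14, 3.14, 3.14, 3.14].

INTERFACE

Orientations are given as a unit quaternion [w, x, y, z].
In Python, from rig import readout, vision, manip gives the robot as it stands.
- The arm moves only by the shell command python3 -m handwheel 'ROWS' [FORCE]. ROWS is JSON, a list of rows, each a list of 3 entries, a list of its own where there are three numbers: the shift along the tool's x, y, z in mm, then the turn, a rotation vector about the tool's x, y, z in units of 6 degrees (1.0 is 6 degrees), then the closure, from -1 (fully open) to 1 (shut), so that 0 is half open. A call has 1 to 20 rows; each row shifts and turns the commanded pose from where the row before left it, along the tool's axes as they then stand; what a row does not reach is not made up. A row lasts 1/8 s, in which the tool goes at most 62.5 mm and 10.7 degrees, less where a joint would pass 70% of its speed; a pose out of reach is approached as far as the arm can. A call is refused whole if a number of a shift passes 62.5 or a number of a turn 1, either way. A call with a gripper value outside its range is refused whole. The fingers move at their own pace and stop on an object; FORCE is the grip in N (left out, the last holds). Time passes only in rows, so rows that do not move let the fingers close. It gives the time, the measured TCP pose, the force, the opening and the grip force at its end, in the units of the state.
- readout.get_state(): the state, without advancing time (a new reading comes with each control period).
- vision.get_image(name): name is "side" or "top"; returns the picture (480x640x3 uint8, blue, green, red); there is no depth.
- vision.camera_params(name): a dict with "intrinsics" (3x3 intrinsics, pixels), "dist" ([k1, k2, p1, p2, k3] as OpenCV has them; the pictures are not rectified), "rvec" (rotation vector, rad) and "tvec" (3), from world to camera coordinates, as OpenCV has them. Camera axes: x right, y down, z forward; pixel columns grow to the right and rows downward; lengths in m; the calibration is good to about 2 mm. A picture is of the moment at which its call begins. camera_params takes no time and is no camera call.
- manip.sign_off(): hands the job in; it is judged then, once.
The state is a dict: "clock": time; "qpos": joint angles; "qd": joint speeds; "effort": joint torques, N m; "position": TCP position; "ee_rot": TCP orientation; "contact_force": force on the tool from outside, world axes, zero at the start; "moment": the same for the moment, N m; "width": finger opening in m; "gripper_force": force on a finger pad.
Only numpy, scipy, OpenCV 4.12 (cv2) and the standard library are available. Lean on these libraries where they do the work, as an engineer would, in place of code of your own. Each camera call takes 0.05 s, during which the arm holds its last target. There are 200 camera calls.

TASK

The aluminium blank lies flat between the low rails of the feed track, where fingers cannot get round it. Push it along the track, without gripping it, until its front end hangs well out over the track's open front end, and leave it resting there by itself for a moment; then grip the overhanging end, lift the blank clear and lay it gently across the two upright bars of the yellow drilling cradle, centred and square, and let go. Do not let the blank fall off, and leave the charger, the screwdriver and the drill-bit block where they are.

Things in the scene. Friction and masses are not known exactly. Their poses are not given: they have to be found in the camera images.
- blank_center (a point): centre (half-way up) of the loose blank: bare aluminium plate 160 long (x) x 50 wide (y) x 6 thick, 0.1 to 0.2 kg, red dot in the middle of its top, printed black dots near the corners; the same either way round. Starts flat in the track, long axis along it, front end 20 to 40 mm inside the track's front edge.
- track_lip (a point): middle of the feed track's front edge, on its floor, 45 mm above the table. Fixed dark steel block 200 long (x) x 82 wide (y); two blue side rails stand 8 above the floor, 58 apart inside; both ends open. x points level along the track away from the robot, front edge x = 0, rear end x = 200; z up. Free space in front of the edge, down to the table. Stands left or right, turned up to 20 degrees.
- cradle_mid (a point): centre point level with the tops of the cradle's two bars, 50 mm above the table. Fixed yellow base 110 x 110 x 10, two upright steel bars 12 thick (x) x 90 long (y) x 40 high at x = -30 and +30, black disc between them. The blank belongs with its length along x, across both bars, its centre over this point, either way round. z up.
- charger: red and black battery charger, loose, 120 x 90 x 75 high, origin under its centre; bystander
- driver: screwdriver with a green handle lying on the table, loose, 200 long along its x, origin at the table under its middle; bystander
- bits: wooden block of drill bits, loose, 50 (x) x 90 (y), 61 high over the bits, origin under its centre; bystander
Things that resemble listed ones, but are neither listed nor needed, are in the scene too. Of the things that look like the part that bears track_lip, take the one that is nearest to the robot's base at the start.

How it is judged:
On the way, in this order (a step that is already met when the one before it is completed fails the run):
1. the blank lies by itself on the track, untouched by the robot, with its front end 30 to 77 mm out over the front edge (x of blank_center in the frame of track_lip between 0.003 and 0.05 m and z of blank_center in the frame of track_lip below 0.006 m and angle between blank_center's own z axis and vertical below 0.05 rad and contact force between each of the arm, the fingers and blank below 0.1 N), for 0.2 s.
2. the blank is held in the fingers and lifted clear of the track (height (world z) of blank_center above 0.065 m and contact force between blank and track below 0.05 N and contact force between the fingers and blank above 1 N), for 0.2 s.
3. still held in the fingers, the blank is brought down to within 15 mm of its resting height over the cradle, not dropped from higher (horizontal distance between blank_center and cradle_mid below 0.025 m and z of blank_center in the frame of cradle_mid below 0.018 m and contact force between the fingers and blank above 1 N), for 0.1 s.
At the end, for the whole second after the job is handed in: The blank lies flat and at rest across both bars of the cradle, its centre within 15 mm of the cradle's centre along and across, its length square to the bars within 0.15 rad, and released (x of blank_center in the frame of cradle_mid between -0.015 and 0.015 m and y of blank_center in the frame of cradle_mid between -0.015 and 0.015 m and z of blank_center in the frame of cradle_mid between 0 and 0.006 m and angle between the x axis of blank_center and the x axis of cradle_mid, either way round below 0.15 rad and angle between blank_center's own z axis and vertical below 0.05 rad and linear speed of blank below 0.02 m/s); the robot touches nothing.
It fails at once if the blank falls off towards the table (height (world z) of blank_center below 0.03 m).
It fails at once if the blank is pressed or struck hard onto the cradle (over 40 N) (contact force between blank and cradle above 40 N).
It fails at once if the charger is moved by more than 20 mm (distance of charger from where it was at the start of the episode above 0.02 m).
It fails at once if the screwdriver is moved by more than 20 mm (distance of driver from where it was at the start of the episode above 0.02 m).
It fails at once if the drill-bit block is moved by more than 20 mm (distance of bits from where it was at the start of the episode above 0.02 m).
It also fails if it takes over 48 s, if anything falls off the work surface, if the arm or the gripper's body presses on something with over 40 N, if the wrist force passes 120 N, or if a joint passes its speed limit or range.

## Working session

There is one attempt and no reset: what is moved stays moved. The work goes in short steps, Python scripts to look and compute and a shell command to move; the robot and the scene stay as the last step left them, time stands still between calls to the robot, and variables do not carry over. Pictures are saved under pics/ and viewed, at most 10 in all, crops included, and the job is handed in when it is done.

```bash
mkdir -p pics
python3 - <<'E'
from rig import readout, vision
import cv2
for n in("top","side"):
    cv2.imwrite(f"pics/{n}0.png",vision.get_image(n)); p=vision.camera_params(n); print(n,p)
print(readout.get_state())
E
```

```text
top {'intrinsics': array([[493.78653106,   0.        , 317.9972441 ],
       [  0.        , 493.78653106, 239.45472707],
       [  0.        ,   0.        ,   1.        ]]), 'dist': array([-0.01087392,  0.        ,  0.        ,  0.        ,  0.        ]), 'rvec': array([ 2.14251719, -2.15331227,  0.17613256]), 'tvec': array([-0.06816439,  0.60599362,  1.35962546])}
side {'intrinsics': array([[439.25273693,   0.        , 313.08272205],
       [  0.        , 439.25273693, 236.85254123],
       [  0.        ,   0.        ,   1.        ]]), 'dist': array([-0.0380097,  0.       ,  0.       ,  0.       ,  0.       ]), 'rvec': array([ 0.59260781, -2.58293109,  1.22983856]), 'tvec': array([0.52239868, 0.26120404, 0.99003554])}
{'clock': 0.1, 'qpos': array([-1.45995971e+00,  2.76558995e-01,  1.50600911e+00,  8.52131346e-06,
        1.36071217e+00, -1.20972572e-01]), 'qd': array([ 0.00097402, -0.00061766, -0.00344023,  0.0004673 ,  0.00019812,
       -0.00028075]), 'effort': array([ 1.27390162e-03, -4.17698979e+01, -2.46405923e+01, -1.40822194e-04,
        5.70164208e-03, -2.50883421e-07]), 'position': array([ 0.13205574, -0.55910212,  0.20590969]), 'ee_rot': array([-8.43776755e-04,  9.93290328e-01,  1.15644334e-01,  8.44255915e-06]), 'contact_force': array([-0.49668935, -0.51021164, -0.3318517 ]), 'moment': array([0.0041314 , 0.01992803, 0.00721466]), 'gripper_force': 0.0, 'width': 0.08596010327839526}
```

View pics/top0.png

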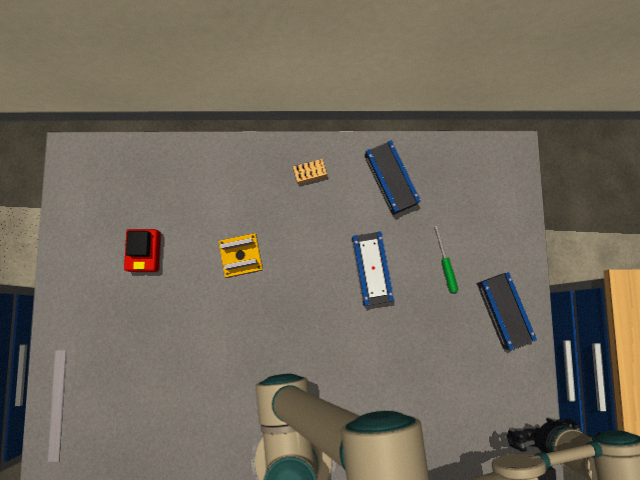

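View pics/side0.png

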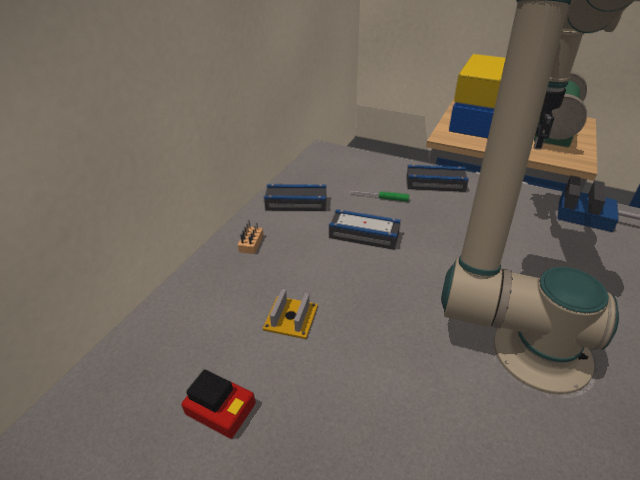

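The top view shows three track-like blocks: A (373,270) holds the blank, B (392,178) and C (507,312) are both empty. The cradle is at (240,256), the charger at (142,250), the bits at (310,172) and the screwdriver at (446,260). A is nearest the base (about (285,465)) and bears the blank with the red dot, so I choose A and will check it in one crop.

```bash
cat > h.py <<'E'
import numpy as np, cv2
from rig import vision
def ray(n,uv,z):
    p=vision.camera_params(n); uv=np.array(uv,float).reshape(-1,1,2)
    d=cv2.undistortPoints(uv,p["intrinsics"],p["dist"]).reshape(-1,2); d=np.c_[d,np.ones(len(d))]
    R=cv2.Rodrigues(p["rvec"])[0]; c=-R.T@np.ravel(p["tvec"]); d=d@R
    return c+d*((np.reshape(z,(-1,1))-c[2])/d[:,2:])
def proj(n,P):
    p=vision.camera_params(n)
    return cv2.projectPoints(np.array(P,float).reshape(-1,3),p["rvec"],p["tvec"],p["intrinsics"],p["dist"])[0].reshape(-1,2)
E
python3 - <<'E'
import cv2,numpy as np
from h import *
im=cv2.imread("pics/top0.png")
a=cv2.resize(im[225:315,340:410],None,fx=6,fy=6,interpolation=cv2.INTER_CUBIC)
b=cv2.resize(im[225:285,210:270],None,fx=6,fy=6,interpolation=cv2.INTER_CUBIC)
o=np.zeros((540,790,3),np.uint8);o[:,:420]=a;o[:360,425:785]=b
cv2.imwrite("pics/crop.png",o)
g=im.astype(int);m=((g[...,2]>150)&(g[...,1]<90)&(g[...,0]<90)).astype(np.uint8)
m[:, :340]=0
v,u=np.nonzero(m[225:315,340:410]);r=(u.mean()+340,v.mean()+225);print("red",r,ray("top",r,.051))
w=(g.min(2)>170).astype(np.uint8);w[:, :340]=0;w[:225]=0;w[315:]=0;w[:,410:]=0
c=cv2.findContours(w,0,1)[0];c=max(c,key=cv2.contourArea);rc=cv2.minAreaRect(c);print(rc);print(ray("top",cv2.boxPoints(rc),.051))
bx=ray("top",cv2.boxPoints(rc),.051);print(np.linalg.norm(np.diff(bx,axis=0),axis=1))
ims=cv2.imread("pics/side0.png").astype(int)
m=(ims[...,2]>150)&(ims[...,1]<90)&(ims[...,0]<90);v,u=np.nonzero(m[200:245,330:400]);r=(u.mean()+330,v.mean()+200);print("side red",r,ray("side",r,.051))
E
```

```text
red (np.float64(373.0), np.float64(267.5)) [[ 0.52436088 -0.22568779  0.051     ]]
((372.9101867675781, 267.78533935546875), (56.229652404785156, 17.868310928344727), 79.82449340820312)
[[ 0.59804497 -0.18796822  0.051     ]
 [ 0.60690797 -0.23820658  0.051     ]
 [ 0.45018025 -0.26231275  0.051     ]
 [ 0.44168973 -0.21286635  0.051     ]]
[0.05101417 0.15857076 0.05017007]
side red (np.float64(364.5), np.float64(222.0)) [[ 0.52420859 -0.22505702  0.051     ]]
```

View pics/crop.png

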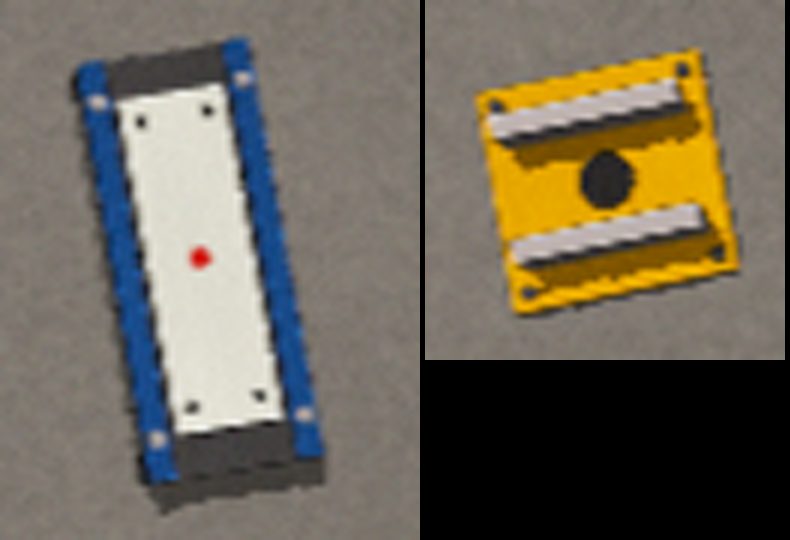

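The crop confirms the choice: the blank with its red dot (crop 200,257 = image 373.3,267.8) lies in track A, whose front edge is at crop y≈470. The cradle bar tops run about (494,129)-(680,93) and (515,254)-(701,217).

Run:
```python
from h import *
f=lambda L,x0,o:[((a-o+.5)/6+x0-.5,(b+.5)/6+225-.5) for a,b in L]
np.set_printoptions(precision=4,suppress=True)
T=ray("top",f([(163,481),(309,456),(235,41),(91,64)],340,0),.053);print(T)
fr=(T[0]+T[1])/2;re=(T[2]+T[3])/2;d=re-fr;print("lip",fr,"rear",re,"len",np.linalg.norm(d),"yaw",np.degrees(np.arctan2(d[1],d[0])),"w",np.linalg.norm(T[0]-T[1]))
b=np.array([.5244,-.2257,.053]);u=d/np.linalg.norm(d);print("blank in track x",(b-fr)@u, "y",np.cross(u,b-fr)[2])
B=ray("top",f([(490,118),(678,82),(685,103),(498,140),(511,242),(697,207),(704,228),(518,265)],210,425),.05);print(B)
u1=B[:4].mean(0);l=B[4:].mean(0);print("cradle",(u1+l)/2,"sep",np.linalg.norm(u1-l),"yaw",np.degrees(np.arctan2(*(u1-l)[1::-1])))
e=B[0]+B[3]+B[4]+B[7]-B[1]-B[2]-B[5]-B[6];print("bar yaw",np.degrees(np.arctan2(-e[0],e[1])), np.linalg.norm(e)/4)
print("disc",ray("top",f([(607,179)],210,425),.01))
for n in("top","side"):
    p=vision.camera_params(n);print(-cv2.Rodrigues(p["rvec"])[0].T@p["tvec"])
```

```text
[[ 0.4203 -0.2057  0.053 ]
 [ 0.4314 -0.2738  0.053 ]
 [ 0.6271 -0.2442  0.053 ]
 [ 0.6163 -0.1756  0.053 ]]
lip [ 0.4259 -0.2398  0.053 ] rear [ 0.6217 -0.2099  0.053 ] len 0.19807096723307277 yaw 8.674776051436911 w 0.06905988155737915
blank in track x 0.09951477059064812 y -0.0009583545159146129
[[0.5925 0.2052 0.05  ]
 [0.6093 0.1168 0.05  ]
 [0.5993 0.1134 0.05  ]
 [0.582  0.2012 0.05  ]
 [0.5337 0.1939 0.05  ]
 [0.5499 0.107  0.05  ]
 [0.5399 0.1036 0.05  ]
 [0.5229 0.1904 0.05  ]]
cradle [0.5662 0.1539 0.05  ] sep 0.06008677408895395 yaw 9.935841489592274
bar yaw 10.874578942559143 0.0890664025406651
disc [[0.5682 0.1554 0.01  ]]
[ 0.3931 -0.054   1.4363]
[0.1778 0.7688 0.8358]
```

```bash
cat >> h.py <<'E'
from rig import readout
from scipy.spatial.transform import Rotation as Ro
def frame(o,yaw):
    a=np.radians(yaw);u=np.array([np.cos(a),np.sin(a),0]);return lambda x,y,z:np.array([o[0],o[1],0])+x*u+y*np.array([-u[1],u[0],0])+np.array([0,0,z])
track=frame([.4259,-.2398],8.7); cradle=frame([.567,.1543],10.4)
def tool():
    s=readout.get_state();return s,Ro.from_quat(s["ee_rot"],scalar_first=True)
def go(P,yaw):
    s,R=tool();a=np.radians(yaw)
    T=Ro.from_matrix(np.array([[np.cos(a),np.sin(a),0],[np.sin(a),-np.cos(a),0],[0,0,-1]]))
    print("shift mm (tool now)",np.round(R.inv().apply(P-s["position"])*1e3,1),"in target axes",np.round(T.inv().apply(P-s["position"])*1e3,1),"turn",np.round((R.inv()*T).as_rotvec()/np.radians(6),2),"F",np.round(s["contact_force"],1),"w",s["width"],"t",s["clock"])
E
python3 - <<'E'
from h import *
print(track(.205,0,.11));go(track(.205,-.001,.11),8.7)
E
```

```text
[ 0.62854125 -0.20879153  0.11      ]
shift mm (tool now) [ 563.6 -225.7   96.4] in target axes [ 543.8 -270.2   95.9] turn [-0.02 -0.    0.76] F [-0.5 -0.5 -0.3] w 0.08596010327839526 t 0.1
```

```bash
python3 -m handwheel '[[[0,0,0],[0,0,0.76],1],[[40,-20,0],[0,0,0],1],[[42,-21,0],[0,0,0],1],[[42,-21,0],[0,0,0],1],[[42,-21,0],[0,0,0],1],[[42,-21,0],[0,0,0],1],[[42,-21,0],[0,0,0],1],[[42,-21,0],[0,0,0],1],[[42,-21,0],[0,0,0],1],[[42,-21,0],[0,0,0],1],[[42,-21,0],[0,0,0],1],[[42,-21,0],[0,0,0],1],[[42,-21,0],[0,0,0],1],[[40,-20,20],[0,0,0],1],[[2,0,40],[0,0,0],1],[[0,0,20],[0,0,0],1]]' 20
python3 - <<'E'
from h import *
go(track(.205,-.001,.11),8.7);go(track(.205,-.001,.047),8.7)
E
```

```text
clock: 2.1
position: [0.6278, -0.2078, 0.1235]
ee_rot: [-0.001, 0.997, 0.077, -0.002]
contact_force: [-0.5, 0.4, 0.5]
width: 0.0
gripper_force: 0.0
shift mm (tool now) [ 0.6  2.1 13.4] in target axes [ 0.6  2.1 13.5] turn [-0.02  0.04  0.02] F [-0.5  0.4  0.5] w 3.709366460800171e-05 t 2.1
shift mm (tool now) [ 0.9  2.3 76.4] in target axes [ 0.6  2.1 76.5] turn [-0.02  0.04  0.02] F [-0.5  0.4  0.5] w 3.709366460800171e-05 t 2.1
```

```bash
python3 -m handwheel '[[[0,2,30],[0,0,0],1],[[0,0,15],[0,0,0],1],[[0,0,0],[0,0,0],1],[[0,0,0],[0,0,0],1]]'
python3 - <<'E'
from h import *
go(track(.205,-.001,.047),8.7)
o=[]
for n,c in(("side",(365,205)),("top",(370,240))):
    im=vision.get_image(n);cv2.imwrite(f"pics/{n}1.png",im);o.append(cv2.resize(im[c[1]-50:c[1]+50,c[0]-40:c[0]+40],None,fx=5,fy=5,interpolation=cv2.INTER_CUBIC))
cv2.imwrite("pics/pre.png",np.hstack(o))
E
```

```text
clock: 2.6
position: [0.6298, -0.2117, 0.0828]
ee_rot: [0.001, 0.997, 0.076, 0.001]
contact_force: [-0.2, -0.1, 0.2]
width: 0.0004
gripper_force: 0.0
shift mm (tool now) [-0.8 -2.1 35.8] in target axes [-0.8 -2.  35.8] turn [ 0.01 -0.02  0.  ] F [-0.2 -0.1  0.2] w 0.000399130096791348 t 2.6
```

View pics/pre.png

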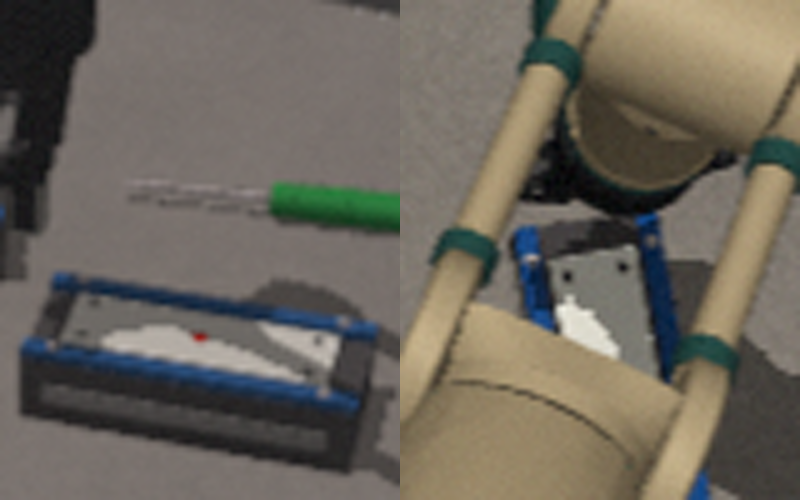

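In this crop (side view left, top view right) the closed fingertip is at about side pixel (328,210), just behind and above the track's rear end. The blank has not moved: its red dot is still at side pixel (365,222).

Run:
```python
from h import *
s,R=tool()
print(proj("side",[s["position"],track(.2,0,.045),track(.1795,0,.051),track(.2,.035,.053),track(0,.035,.053)]))
```

```text
[[330.26893281 206.95888801]
 [331.85849176 218.16704717]
 [338.41107333 217.66933673]
 [328.62664844 222.72590278]
 [395.99177635 234.33673636]]
```

```bash
python3 -m handwheel '[[[1,-2,20],[0,0,0],1],[[0,0,12],[0,0,0],1],[[0,0,3],[0,0,0],1],[[0,0,0],[0,0,0],1],[[0,0,0],[0,0,0],1]]'
python3 - <<'E'
from h import *
go(track(.113,-.001,.047),8.7)
E
```

```text
clock: 3.32
position: [0.6302, -0.2094, 0.0474]
ee_rot: [0.0, 0.997, 0.076, 0.001]
contact_force: [-0.0, -0.1, 0.3]
width: -0.0001
gripper_force: 0.0
shift mm (tool now) [-93.5   0.1   0.3] in target axes [-93.5   0.1   0.4] turn [ 0.01 -0.01  0.  ] F [-0.  -0.1  0.3] w -9.744402411022648e-05 t 3.325
```

```bash
python3 -m handwheel '[[[-6,0,0],[0,0,0],1],[[-6,0,0],[0,0,0],1],[[-6,0,0],[0,0,0],1],[[-6,0,0],[0,0,0],1],[[-6,0,0],[0,0,0],1],[[-6,0,0],[0,0,0],1],[[-6,0,0],[0,0,0],1],[[-6,0,0],[0,0,0],1],[[-6,0,0],[0,0,0],1],[[-6,0,0],[0,0,0],1],[[-6,0,0],[0,0,0],1],[[-6,0,0],[0,0,0],1],[[0,0,0],[0,0,0],1],[[0,0,0],[0,0,0],1]]'
python3 - <<'E'
from h import *
go(track(.113,-.001,.047),8.7)
im=vision.get_image("side");cv2.imwrite("pics/side2.png",im)
g=im.astype(int);m=(g[...,2]>140)&(g[...,1]<90)&(g[...,0]<90);m[:200]=0;m[250:]=0;m[:,:330]=0;m[:,440:]=0
v,u=np.nonzero(m);P=ray("side",(u.mean(),v.mean()),.051)[0];print(len(u),u.mean(),v.mean(),P)
a=np.radians(8.7);d=P-track(0,0,.051);print("track x",d[0]*np.cos(a)+d[1]*np.sin(a),"y",-d[0]*np.sin(a)+d[1]*np.cos(a))
cv2.imwrite("pics/s2c.png",cv2.resize(im[180:260,320:420],None,fx=7,fy=7,interpolation=cv2.INTER_CUBIC))
E
```

```text
clock: 5.08
position: [0.5587, -0.2202, 0.0468]
ee_rot: [0.0, 0.997, 0.076, 0.0]
contact_force: [1.2, -0.6, 1.1]
width: -0.0
gripper_force: 0.0
shift mm (tool now) [-21.3   0.3  -0.2] in target axes [-21.3   0.3  -0.2] turn [ 0. -0.  0.] F [ 1.2 -0.6  1.1] w -4.6784581946796834e-05 t 5.075
0 nan nan [nan nan nan]
track x nan y nan<stdin>:5: RuntimeWarning: Mean of empty slice.
  ret = ret.dtype.type(ret / rcount)
```

View pics/s2c.png

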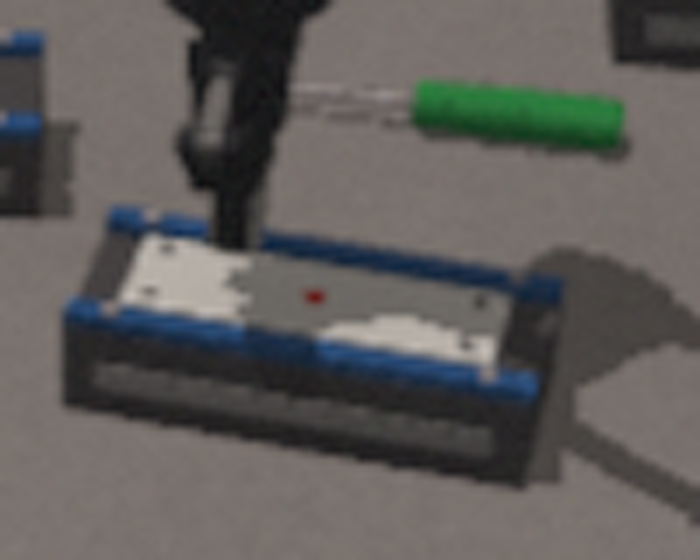

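The side crop shows the closed fingertip at about crop (235,247) = image (353.6,215.3), above the blank rather than behind it. The red dot is still at (365,222.4), so the fingers passed over the blank. I need the real height of the tip.

Run:
```python
from h import *
s,R=tool();p=s["position"];print(p,s["contact_force"])
for z in(.04,.047,.051,.055,.06,.065):print(z,proj("side",[p[0],p[1],z]))
g=cv2.imread("pics/side2.png").astype(int)[205:225,345:362].max(2);print(g)
```

```text
[ 0.55880135 -0.22013727  0.04674368] [ 0.71339341 -0.04855261  0.36693576]
0.04 [[352.94577563 222.9407022 ]]
0.047 [[353.02129742 221.07203631]]
0.051 [[353.06465329 219.9986579 ]]
0.055 [[353.10815585 218.92120205]]
0.06 [[353.16274137 217.56861512]]
0.065 [[353.21755847 216.20958028]]
[[120 100  48  24  26  28  26  24  23  25  27  27  52  97 122 121 121]
 [119 104  57  25  24  19  25  26  27  27  23  36  58  98 121 121 122]
 [119 115  96  79  75  51  25  26  26  24  28  49  73 103 123 123 124]
 [119 123 117 111 102  70  25  28  25  25  42  64  79 104 122 123 122]
 [120 121 120 122 110  73  27  32  27  27  47  67  79 103 120 120 119]
 [111 111 111 114 109  70  24  29  23  26  44  65  82 108 121 120 121]
 [112 111 112 113  96  59  32  25  29  25  49  65  86 114 121 119 120]
 [108 118 118 114  95  56  28  25  25  24  54  72  80 100 106 115 122]
 [ 82  88  87  88  80  56  29  30  27  24  54  68  70  78  82  86  89]
 [156 146 121 110  74  53  31  30  22  24  54  71  71  68  69  69  73]
 [171 180 170 163 147 119  76  52  45  38  57  66  62  64  64  64  64]
 [173 183 180 182 178 168 157 143 131 121 111 105  98  96  79  76  68]
 [183 180 181 182 181 182 182 177 173 170 148 112 114 111 102  99  93]
 [183 181 181 182 182 182 182 165 141 142 128 109 109 109 110 110 109]
 [181 181 181 181 181 180 182 155 108 108 108 109 110 109 110 109 108]
 [181 182 182 181 181 179 165 127 107 108 106 108 107 109 110 106 108]
 [181 181 180 180 179 179 172 160 140 107 109 107 107 107 108 108 107]
 [182 181 180 180 180 179 182 180 171 158 139 108 108 108 107 106 108]
 [184 183 181 181 182 180 180 178 162 139 126 107 107 108 106 108 106]
 [131 139 156 178 187 185 184 182 156 109 107 106 107 107 108 107 106]]
```

The fingertip's image lies at z≈0.065 above the reported TCP point, and at the earlier hover it was about 20 mm high as well. So the shut tips really end some 19 mm behind the reported TCP. I'll go back behind the blank and come down in small steps, watching the force.

```bash
python3 -m handwheel '[[[0,0,-10],[0,0,0],1],[[35,0,0],[0,0,0],1],[[37,0,0],[0,0,0],1],[[0,0,10],[0,0,0],1],[[0,0,4],[0,0,0],1],[[0,0,2],[0,0,0],1],[[0,0,0],[0,0,0],1],[[0,0,0],[0,0,0],1]]'
python3 - <<'E'
from h import *
s,R=tool();p=s["position"];print(p)
for dz in(0,.019):print(proj("side",p+[0,0,dz]))
go(track(.206,-.001,.028),8.7)
im=vision.get_image("side");cv2.imwrite("pics/side3.png",im)
cv2.imwrite("pics/s3c.png",cv2.resize(im[170:250,290:390],None,fx=8,fy=7,interpolation=cv2.INTER_CUBIC))
E
```

```text
clock: 6.12
position: [0.6295, -0.2094, 0.0411]
ee_rot: [0.0, 0.997, 0.076, 0.0]
contact_force: [-0.1, 0.1, -0.3]
width: 0.0002
gripper_force: 0.0
[ 0.62949829 -0.2094296   0.04111011]
[[330.07551243 218.73926667]]
[[330.07429408 213.66695056]]
shift mm (tool now) [ 0.1  0.2 13.1] in target axes [ 0.2  0.2 13.1] turn [ 0. -0. -0.] F [-0.1  0.1 -0.3] w 0.00024656109674652834 t 6.125
```

View pics/s3c.png

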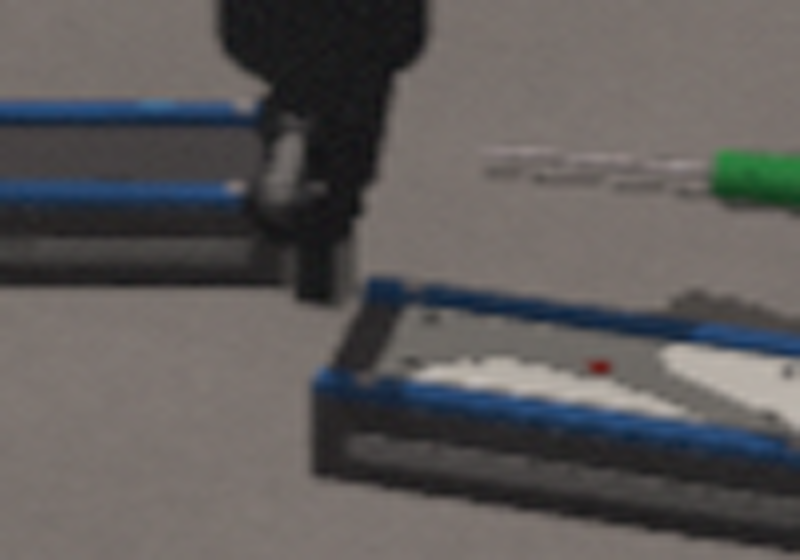

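The side crop shows the tip at crop (325,302) = image (330.6,213.1). TCP + 19 to 21 mm projects there, which confirms the offset. I'll descend behind the blank in small steps, feeling for the floor.

```bash
python3 -m handwheel '[[[0,0,6],[0,0,0],1],[[0,0,3],[0,0,0],1],[[0,0,0],[0,0,0],1],[[0,0,0],[0,0,0],1]]'; python3 -m handwheel '[[[0,0,2],[0,0,0],1],[[0,0,0],[0,0,0],1]]';python3 -m handwheel '[[[0,0,2],[0,0,0],1],[[0,0,0],[0,0,0],1]]'
```

```text
clock: 6.68
position: [0.6298, -0.2092, 0.0316]
ee_rot: [0.0, 0.997, 0.076, -0.0]
contact_force: [-0.1, -0.2, 0.5]
width: 0.0002
gripper_force: 0.0
clock: 6.92
position: [0.6296, -0.2091, 0.0296]
ee_rot: [-0.0, 0.997, 0.076, -0.0]
contact_force: [0.6, -0.5, 0.3]
width: -0.0001
gripper_force: 0.0
clock: 7.18
position: [0.6295, -0.2091, 0.0275]
ee_rot: [-0.0, 0.997, 0.076, -0.0]
contact_force: [-0.5, -0.8, 0.3]
width: -0.0002
gripper_force: 0.0
```

```bash
python3 -m handwheel '[[[0,0,1],[0,0,0],1],[[-6,0,0],[0,0,0],1],[[-6,0,0],[0,0,0],1],[[-6,0,0],[0,0,0],1],[[-6,0,0],[0,0,0],1],[[-6,0,0],[0,0,0],1],[[-6,0,0],[0,0,0],1],[[0,0,0],[0,0,0],1]]'
cat >> h.py <<'E'
def dot(im,box,z,fr=track,yaw=8.7,n="side"):
    x0,y0,x1,y1=box;g=im.astype(int)[y0:y1,x0:x1];m=(g[...,2]>100)&(g[...,2]>2.2*g[...,1])&(g[...,2]>2.2*g[...,0])
    v,u=np.nonzero(m)
    if not len(u): print("no dot");return
    w=(u.mean()+x0,v.mean()+y0);P=ray(n,w,z)[0];d=P-fr(0,0,z);a=np.radians(yaw)
    print(n,"dot",len(u),np.round(w,1),np.round(P,4),"in frame",np.round([d[0]*np.cos(a)+d[1]*np.sin(a),-d[0]*np.sin(a)+d[1]*np.cos(a)],4))
E
python3 - <<'E'
from h import *
im=vision.get_image("side");cv2.imwrite("pics/side4.png",im)
dot(im,(345,205,420,250),.051);go(track(.113,-.001,.047),8.7)
dot(cv2.imread("pics/side3.png"),(345,205,420,250),.051)
E
```

```text
clock: 8.18
position: [0.5936, -0.2147, 0.0268]
ee_rot: [-0.0, 0.997, 0.076, -0.0]
contact_force: [-0.3, 0.2, 0.7]
width: -0.0003
gripper_force: 0.0
side dot 1 [364. 222.] [ 0.5256 -0.2244  0.051 ] in frame [1.008e-01 1.000e-04]
shift mm (tool now) [-57.    0.4 -20.2] in target axes [-57.    0.4 -20.2] turn [ 0. -0.  0.] F [ 0.7 -1.   0.3] w -4.035914601103735e-05 t 8.225
side dot 1 [364. 222.] [ 0.5256 -0.2244  0.051 ] in frame [1.008e-01 1.000e-04]
```

Run:
```python
from h import *
im=cv2.imread("pics/side4.png");s,R=tool();p=s["position"]
print([np.round(proj("side",p+[0,0,d])[0],1) for d in(0,.01,.02,.03)])
cv2.imwrite("pics/s4c.png",cv2.resize(im[180:240,310:380],None,fx=10,fy=9,interpolation=cv2.INTER_CUBIC))
```

```text
[array([341.4, 224.5]), array([341.4, 221.9]), array([341.5, 219.2]), array([341.6, 216.5])]
```

View pics/s4c.png

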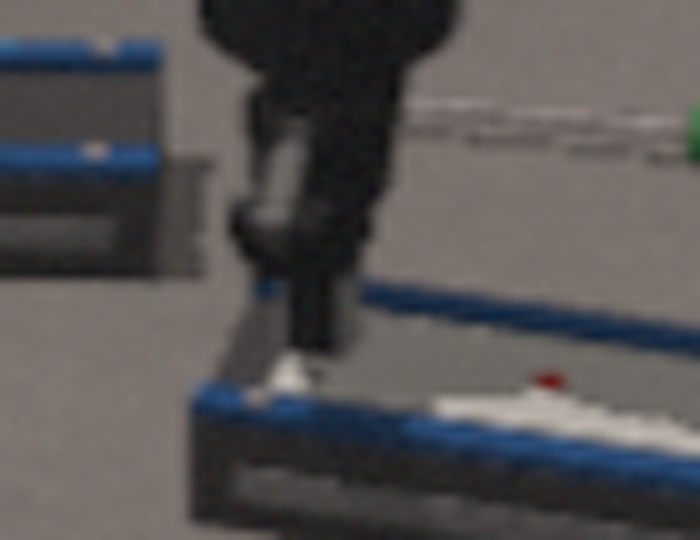

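The side crop shows the tip at crop (315,350) = image (341.5,218.9), still just above the blank's top; red dot unchanged. So the tips sit a few mm higher than I estimated. I'll touch the blank's top (known to be 51 mm) to calibrate the tip height.

```bash
for i in 1; do python3 -m handwheel '[[[0,0,1.5],[0,0,0],1],[[0,0,0],[0,0,0],1]]' | grep -E 'posi|force'; python3 -m handwheel '[[[0,0,1.5],[0,0,0],1],[[0,0,0],[0,0,0],1]]'| grep -E 'posi|force'; python3 -m handwheel '[[[0,0,1.5],[0,0,0],1],[[0,0,0],[0,0,0],1]]'| grep -E 'posi|force';done
```

```text
position: [0.5944, -0.2148, 0.0265]
contact_force: [-2.5, 1.5, 7.6]
gripper_force: 3.5
position: [0.5944, -0.2148, 0.0264]
contact_force: [-4.8, 1.0, 14.6]
gripper_force: 7.2
position: [0.5945, -0.2148, 0.0264]
contact_force: [-5.9, 2.2, 21.9]
gripper_force: 10.9
```

Contact at TCP z=0.0266 with the blank's top at 0.051, so the shut tips stand 24.4 mm above the reported TCP. I'll back off and lower to a tip height of 47.5 mm (TCP 0.023), then push part way and check.

```bash
python3 -m handwheel '[[[0,0,-14],[0,0,0],1],[[0,0,0],[0,0,0],1],[[36,0,0],[0,0,0],1],[[0,0,0],[0,0,0],1],[[0,0,8],[0,0,0],1],[[0,0,5],[0,0,0],1],[[0,0,0],[0,0,0],1]]';  python3 -m handwheel '[[[-6,0,0],[0,0,0],1],[[-6,0,0],[0,0,0],1],[[-6,0,0],[0,0,0],1],[[-6,0,0],[0,0,0],1],[[-6,0,0],[0,0,0],1],[[-6,0,0],[0,0,0],1],[[0,0,0],[0,0,0],1]]'
python3 - <<'E'
from h import *
im=vision.get_image("side");cv2.imwrite("pics/side5.png",im)
dot(im,(345,205,420,250),.051);go(track(.113,-.001,.023),8.7)
E
```

```text
clock: 9.85
position: [0.6284, -0.209, 0.0221]
ee_rot: [-0.0, 0.997, 0.076, -0.001]
contact_force: [1.4, -0.5, 0.6]
width: -0.0003
gripper_force: 0.0
clock: 10.72
position: [0.5934, -0.2147, 0.0233]
ee_rot: [0.0, 0.997, 0.076, -0.0]
contact_force: [0.1, -1.1, -0.1]
width: -0.0001
gripper_force: 0.0
side dot 1 [371. 223.] [ 0.505  -0.2285  0.051 ] in frame [ 0.0799 -0.0008]
shift mm (tool now) [-56.4   0.5   0.2] in target axes [-56.4   0.6   0.1] turn [-0.    0.01  0.  ] F [-0.3 -0.2  0.4] w 9.373213760398288e-06 t 10.775
```

The blank now moves with the fingers (dot at x=0.080). I'll push the remaining 57 mm, back off and lift.

```bash
python3 -m handwheel '[[[-6,0,0],[0,0,0],1],[[-6,0,0],[0,0,0],1],[[-6,0,0],[0,0,0],1],[[-6,0,0],[0,0,0],1],[[-6,0,0],[0,0,0],1],[[-6,0,0],[0,0,0],1],[[-6,0,0],[0,0,0],1],[[-6,0,0],[0,0,0],1],[[-5,0,0],[0,0,0],1],[[-4,0,0],[0,0,0],1],[[0,0,0],[0,0,0],1],[[8,0,0],[0,0,0],1],[[10,0,0],[0,0,0],1],[[0,0,-30],[0,0,0],1],[[0,0,-50],[0,0,0],0],[[0,0,-50],[0,0,0],-1],[[0,0,0],[0,0,0],-1]]'
python3 - <<'E'
from h import *
im=vision.get_image("side");cv2.imwrite("pics/side6.png",im)
dot(im,(345,205,430,260),.051)
t=vision.get_image("top");cv2.imwrite("pics/top6.png",t);dot(t,(350,220,410,330),.051,n="top")
go(track(-.035,-.001,.1),8.7)
o=np.hstack([cv2.resize(im[190:260,320:420],(500,350),interpolation=2),cv2.resize(t[230:330,350:410],(240,400),interpolation=2)[:350]]);cv2.imwrite("pics/c6.png",o)
E
```

```text
clock: 12.9
position: [0.5594, -0.2219, 0.1581]
ee_rot: [0.003, 0.997, 0.076, 0.004]
contact_force: [-0.4, 0.8, -0.3]
width: 0.0542
gripper_force: 0.0
side dot 1 [390. 226.] [ 0.4494 -0.2379  0.051 ] in frame [ 0.0235 -0.0017]
top dot 8 [377.9 294.9] [ 0.4476 -0.2376  0.051 ] in frame [ 0.0217 -0.0011]
shift mm (tool now) [-166.8    0.3   53.4] in target axes [-166.8    0.5   53.6] turn [ 0.01 -0.01  0.01] F [ 0.   0.5 -0.4] w 0.0688003505540298 t 13.0
```

View pics/c6.png

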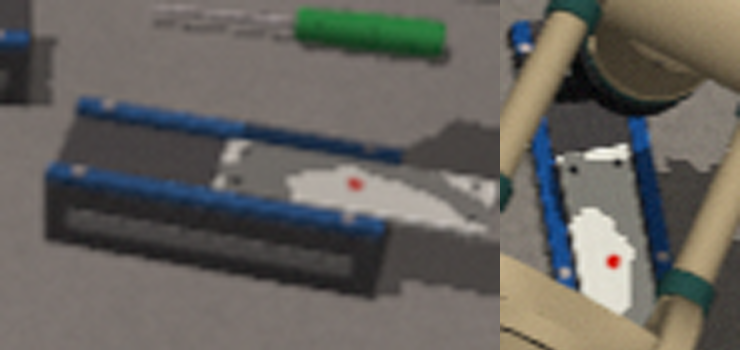

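The blank rests by itself with its dot at x=0.022 (image side (390,226), top (378,295)), so the front hangs out about 58 mm. Next I bring the open gripper over the overhang at x=-0.033, with the TCP going to z≈0 because of the tip offset.

```bash
python3 -m handwheel '[[[-40,0,0],[0,0,0],-1],[[-42,0,0],[0,0,0],-1],[[-42,0,0],[0,0,0],-1],[[-40,0,20],[0,0,0],-1],[[0,0,35],[0,0,0],-1],[[0,0,35],[0,0,0],-1],[[0,0,25],[0,0,0],-1],[[0,0,0],[0,0,0],-1],[[0,0,0],[0,0,0],-1]]'
python3 - <<'E'
from h import *
go(track(-.033,-.0013,.0),8.7)
im=vision.get_image("side");cv2.imwrite("pics/side7.png",im);dot(im,(345,205,430,260),.051)
cv2.imwrite("pics/c7.png",cv2.resize(im[180:270,340:440],(800,600),interpolation=2))
E
```

```text
clock: 14.12
position: [0.3936, -0.2454, 0.0381]
ee_rot: [-0.0, 0.997, 0.076, -0.0]
contact_force: [0.9, 0.2, -0.4]
width: 0.0853
gripper_force: 0.0
shift mm (tool now) [-0.2  0.7 38.1] in target axes [-0.3  0.6 38.1] turn [-0.  0.  0.] F [ 0.9  0.2 -0.4] w 0.08532250741900364 t 14.125
side dot 1 [390. 226.] [ 0.4494 -0.2379  0.051 ] in frame [ 0.0235 -0.0017]
```

View pics/c7.png

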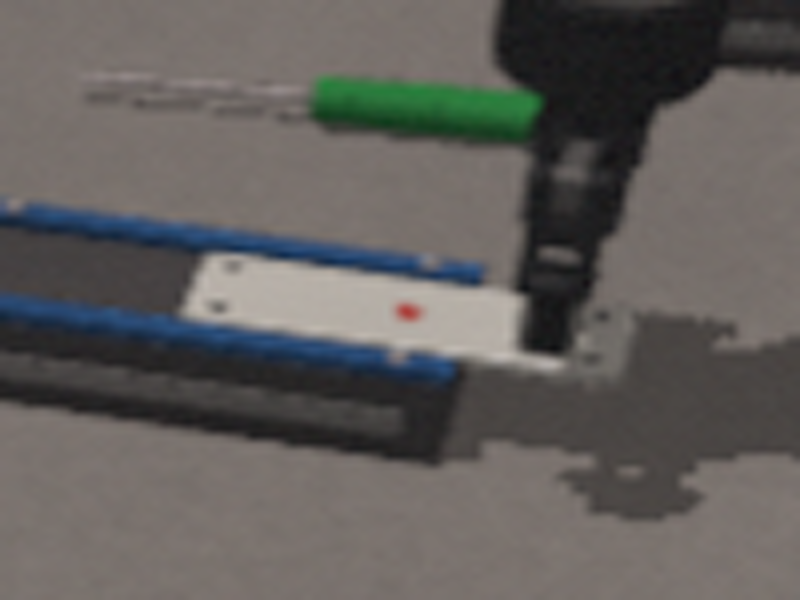

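The side crop shows the open fingers over the overhang: near tip at crop (548,350), front corner dots at (603,315) and (592,358), red dot unmoved. I go down and close.

```bash
python3 -m handwheel '[[[0,0.5,20],[0,0,0],-1],[[0,0,12],[0,0,0],-1],[[0,0,5],[0,0,0],-1],[[0,0,0],[0,0,0],-1]]'; python3 -m handwheel '[[[0,0,0],[0,0,0],1],[[0,0,0],[0,0,0],1],[[0,0,0],[0,0,0],1],[[0,0,0],[0,0,0],1],[[0,0,0],[0,0,0],1],[[0,0,0],[0,0,0],1]]' 90
python3 - <<'E'
from h import *
im=vision.get_image("side");cv2.imwrite("pics/side8.png",im);dot(im,(345,205,430,260),.051)
E
```

```text
clock: 14.68
position: [0.3936, -0.2459, 0.0012]
ee_rot: [-0.0, 0.997, 0.076, -0.0]
contact_force: [0.5, 0.9, 0.5]
width: 0.0855
gripper_force: 0.0
clock: 15.42
position: [0.3938, -0.2462, 0.0016]
ee_rot: [0.0, 0.997, 0.076, 0.0]
contact_force: [-0.5, 0.4, 5.2]
width: 0.0478
gripper_force: 91.7
side dot 1 [390. 226.] [ 0.4494 -0.2379  0.051 ] in frame [ 0.0235 -0.0017]
```

Gripped (91 N, width about 50 mm). Lifting.

```bash
python3 -m handwheel '[[[0,0,-5],[0,0,0],1],[[0,0,-10],[0,0,0],1],[[0,0,-15],[0,0,0],1],[[0,0,-20],[0,0,0],1],[[0,0,-20],[0,0,0],1],[[0,0,-10],[0,0,0],1],[[0,0,0],[0,0,0],1],[[0,0,0],[0,0,0],1],[[0,0,0],[0,0,0],1]]'
python3 - <<'E'
from h import *
s,R=tool();print(s["position"],s["moment"],s["gripper_force"])
im=vision.get_image("side");cv2.imwrite("pics/side9.png",im)
dz=s["position"][2]-.0016
dot(im,(345,170,430,260),.051+dz)
t=vision.get_image("top");cv2.imwrite("pics/top9.png",t);dot(t,(350,220,410,330),.051+dz,n="top")
x,y=(np.radians(8.7),0)
print(proj("side",track(.0225,0,.051+dz)),proj("top",track(.0225,0,.051+dz)))
cv2.imwrite("pics/c9.png",cv2.resize(im[160:260,330:450],(720,600),interpolation=2))
E
```

```text
clock: 16.6
position: [0.393, -0.2455, 0.0805]
ee_rot: [-0.001, 0.997, 0.076, -0.001]
contact_force: [0.1, 0.5, -2.5]
width: 0.0476
gripper_force: 92.7
[ 0.39302284 -0.24548027  0.08045628] [-0.01936217  0.07569081  0.00629941] 92.70307302474976
side dot 2 [393.5 205. ] [ 0.4446 -0.2334  0.1299] in frame [0.0194 0.0035]
top dot 7 [381. 294.] [ 0.4467 -0.2355  0.1299] in frame [0.0212 0.0011]
[[392.62621229 204.13864029]] [[381.33934731 293.44865231]]
```

View pics/c9.png

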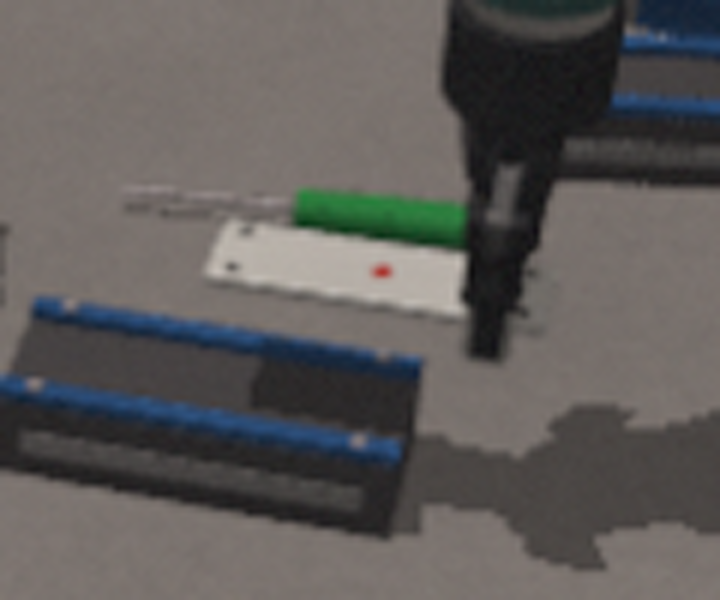

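The blank is held level: dot at side image (393.5,205) where (392.6,204.1) was expected. Next, carry it to above the cradle.

Run:
```python
from h import *
c=frame([.5667,.1545],10.5);go(c(-.0553,0,.0805),10.5)
```

```text
shift mm (tool now) [ 1.769e+02 -3.675e+02  3.000e-01] in target axes [ 1.882e+02 -3.618e+02  1.000e-01] turn [-0.01  0.01 -0.3 ] F [-0.7 -0.1 -1.7] w 0.04758324140790952 t 16.7
```

```bash
python3 -m handwheel '[[[6,-12,0],[0,0,0],1],[[12,-24,0],[0,0,0],1],[[17,-35.5,0],[0,0,0],1],[[18,-37,0],[0,0,0],1],[[18,-37,0],[0,0,0],1],[[18,-37,0],[0,0,0],1],[[18,-37,0],[0,0,0],1],[[18,-37,0],[0,0,0],1],[[17,-37,0],[0,0,0],1],[[17,-37,0],[0,0,0],1],[[12,-25,0],[0,0,0],1],[[6,-12,0],[0,0,0],1],[[0,0,0],[0,0,-0.3],1],[[0,0,0],[0,0,0],1],[[0,0,0],[0,0,0],1],[[0,0,0],[0,0,0],1]]'
python3 - <<'E'
from h import *
c=frame([.5667,.1545],10.5);go(c(-.0553,0,.012),10.5)
s,R=tool();zz=s["position"][2]+.0494
im=vision.get_image("side");cv2.imwrite("pics/side10.png",im);dot(im,(250,230,360,330),zz,c,10.5)
t=vision.get_image("top");cv2.imwrite("pics/top10.png",t);dot(t,(200,210,290,300),zz,c,10.5,"top")
print(proj("side",c(0,0,zz)),proj("top",c(0,0,zz)))
E
```

```text
clock: 18.7
position: [0.5127, 0.1435, 0.0813]
ee_rot: [0.0, 0.996, 0.091, -0.0]
contact_force: [0.3, 0.1, -1.4]
width: 0.0478
gripper_force: 92.8
shift mm (tool now) [-0.2 -1.  69.3] in target axes [-0.2 -1.  69.3] turn [ 0.    0.   -0.01] F [ 0.3  0.1 -1.4] w 0.047798179481244 t 18.7
side dot 5 [288.8 280.4] [0.5648 0.1558 0.1307] in frame [-0.0016  0.0016]
no dot
[[288.35898575 279.79931413]] [[233.67862686 249.47931258]]
```

```bash
python3 -m handwheel '[[[0,0,10],[0,0,0],1],[[0,0,15],[0,0,0],1],[[0,0,15],[0,0,0],1],[[0,0,12],[0,0,0],1],[[0,0,8],[0,0,0],1],[[0,0,5],[0,0,0],1],[[0,0,3],[0,0,0],1],[[0,0,0],[0,0,0],1],[[0,0,0],[0,0,0],1]]'
python3 - <<'E'
from h import *
c=frame([.5667,.1545],10.5);go(c(-.0553,0,.0066),10.5)
s,R=tool();zz=s["position"][2]+.0494
im=vision.get_image("side");cv2.imwrite("pics/side11.png",im);dot(im,(250,270,340,340),zz,c,10.5)
cv2.imwrite("pics/c11.png",cv2.resize(im[240:350,230:360],(780,600),interpolation=2))
E
```

```text
clock: 19.92
position: [0.5131, 0.1442, 0.0135]
ee_rot: [0.0, 0.996, 0.092, 0.0]
contact_force: [0.4, 0.4, -2.5]
width: 0.0479
gripper_force: 92.9
shift mm (tool now) [-0.7 -0.3  6.9] in target axes [-0.7 -0.3  6.9] turn [ 0.   -0.01  0.  ] F [ 0.4  0.4 -2.5] w 0.04785308046851331 t 19.925
side dot 6 [290.  300.5] [0.5663 0.1556 0.0629] in frame [-0.0002  0.0011]
```

View pics/c11.png

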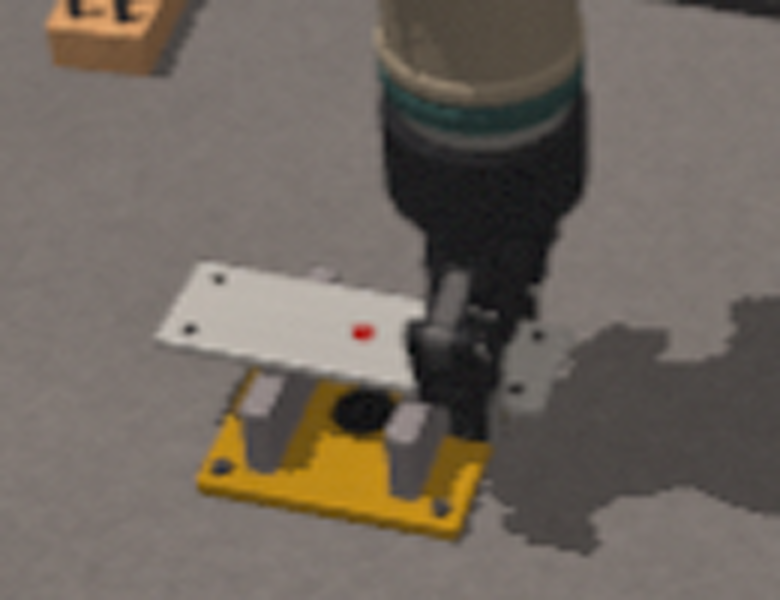

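The side crop shows the blank level over both bars: dot at crop (362,332) = image (290,300.5), within 1 mm of centre, fingers clear outside the near bar. Lowering gently.

```bash
python3 -m handwheel '[[[0,0,2],[0,0,0],1],[[0,0,2],[0,0,0],1],[[0,0,1],[0,0,0],1],[[0,0,0],[0,0,0],1]]'|grep -E 'posi|force'; python3 -m handwheel '[[[0,0,1],[0,0,0],1],[[0,0,0],[0,0,0],1]]'|grep -E 'posi|force'; python3 -m handwheel '[[[0,0,0.7],[0,0,0],1],[[0,0,0],[0,0,0],1]]'|grep -E 'posi|force'
```

```text
position: [0.5127, 0.1442, 0.0081]
contact_force: [-1.1, -0.2, -1.8]
gripper_force: 92.8
position: [0.5129, 0.1442, 0.0073]
contact_force: [-0.1, 0.3, -1.2]
gripper_force: 92.9
position: [0.5129, 0.1442, 0.0071]
contact_force: [-1.5, -0.7, 4.5]
gripper_force: 93.4
```

Touching down at 4.5 N. I open slowly, then rise straight up.

```bash
python3 -m handwheel '[[[0,0,0],[0,0,0],-0.1],[[0,0,0],[0,0,0],-0.5],[[0,0,0],[0,0,0],-1],[[0,0,0],[0,0,0],-1],[[0,0,0],[0,0,0],-1],[[0,0,0],[0,0,0],-1]]' 20; python3 -m handwheel '[[[0,0,-8],[0,0,0],-1],[[0,0,-15],[0,0,0],-1],[[0,0,-30],[0,0,0],-1],[[0,0,-40],[0,0,0],-1],[[0,0,-40],[0,0,0],-1],[[-50,0,0],[0,0,0],-1],[[-50,0,0],[0,0,0],-1],[[0,0,0],[0,0,0],-1],[[0,0,0],[0,0,0],-1]]'
python3 - <<'E'
from h import *
c=frame([.5667,.1545],10.5)
im=vision.get_image("side");cv2.imwrite("pics/side12.png",im);dot(im,(250,270,340,340),.056,c,10.5)
t=vision.get_image("top");cv2.imwrite("pics/top12.png",t);dot(t,(200,210,290,300),.056,c,10.5,"top")
cv2.imwrite("pics/c12.png",np.hstack([cv2.resize(im[260:350,240:340],(400,360),interpolation=2),cv2.resize(t[210:300,190:290],(400,360),interpolation=2)]))
E
```

```text
clock: 21.72
position: [0.5128, 0.1442, 0.0064]
ee_rot: [0.0, 0.996, 0.092, -0.0]
contact_force: [-0.9, 0.1, 0.2]
width: 0.0856
gripper_force: 0.0
clock: 22.85
position: [0.4156, 0.1261, 0.1408]
ee_rot: [-0.0, 0.996, 0.092, 0.002]
contact_force: [1.0, -0.1, -0.2]
width: 0.0851
gripper_force: 0.0
side dot 6 [290.  302.5] [0.5666 0.1558 0.056 ] in frame [0.0001 0.0013]
top dot 6 [237.8 253.2] [0.5661 0.1545 0.056 ] in frame [-0.0006  0.0002]
```

View pics/c12.png

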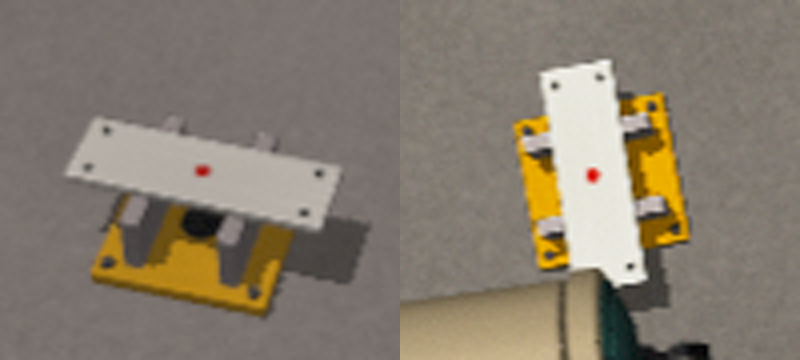

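Both views show the blank flat across both bars and released: dot at side (290,302.5) and top (237.8,253.2), within about 1 mm of centre and square to about 2°. Handing in.

```bash
python3 -c "
from rig import manip;print(manip.sign_off())"
```

```text
the job is handed in; nothing more can be done
None
```

The blank lies flat and released across both cradle bars, about 1 mm off centre and about 2° off square by the last camera check; the job was handed in at about 23 s, and the verdict was not shown.

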